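# Bolt the shears compartment shut

### The job

Class is over, so lock the shears away: swing the clear lid of the blue tool box down, press it flush against its spring pin and, holding it down, push the barrel bolt across into the brass keeper until you feel its tip come up against the stop inside. Let go and leave the lid bolted shut. Work gently: do not jam the bolt against the keeper or the stop, do not lean on the clear lid, and leave the jars, the straightener and the comb where they are.

Things in the scene. Friction and masses are not known exactly. Their poses are not given: they have to be found in the camera images.
- box: Blue steel tool box fixed to the table, 220 (x) x 360 (y) x 100 mm (z). Origin: centre of its underside; z up. Its +y part is a compartment under a clear lid hinged along x at y = +170, z = 100. Its middle (y -12 to -80) is a flat deck at z = 100 with the keeper; its -y end is an open tray. A white spring pin at x = +45, y = +1 pushes the lid's free edge up; two rubber rests stop the lid when flush.
- lid: Clear hinged lid, 206 x 176 x 6 mm, with metal edging; it carries the bolt on a 36 mm wide back plate and is bare elsewhere. Origin on the hinge line at mid-length, on the lid's top face; axes those of the box when flush, lid reaching to -y (178 mm to its free edge). It starts open 0.4 to 0.85 rad, opening upward; a stiff hinge (about 0.4 N m) holds it where it is left.
- lid_edge (a point): Middle of the lid's free edge, on its top face. At z = 100 mm in the box's frame the lid is flush with the deck. The spring pin meets the lid about 8 mm above flush with 5 N and pushes with about 9 N at flush; let go there, the lid springs back up 7 to 8 mm.
- buffers: The two black rubber rests for the lid's free edge, 22 x 12 mm, at x = -85 and +85, y = +1 of the box, tops at z = 94. Origin and axes: those of the box. The lid feels solid once it lies on them.
- bolt: Barrel bolt on the lid: steel rod 12 mm thick, 161 mm long, with domed nose, in two brass staples, along the box's y at x = -35, its axis 13 mm above the lid's top. It slides to the box's -y (1.5 N friction, up to 59 mm) and stays where left. Origin on the axis under the knob. Bringing the lid flush by the knob takes about 17 N downward with the bolt drawn back, 12 N with it home.
- knob (a point): Centre of the bolt's upright knob, a brass post 16 mm in diameter; its top is 15 mm above this point, the top of the rod 23 mm below it, the lid's top face 42 mm below it. The knob is 75 mm behind the tip, and 93 to 99 mm from the hinge at the start. The staples stand 22 mm above the lid and 20 mm wide; the rear one is 7 mm from the knob's side when the bolt is drawn right back.
- bolt_tip (a point): Foremost point of the bolt's domed nose, on its axis.
- keeper: Brass keeper on the deck: a tunnel 23 wide (15 inside), 34 long, 24.5 mm high, running to its -y. Origin: foot of its mouth, on the deck; axes those of the box; at x = -35, y = -17 to -23 of the box. With the lid flush the bolt has 1.5 mm of play below the tunnel's roof (20.5 mm above the deck) and at each side; with the lid 4 mm or more proud its nose strikes the front of the roof.
- keeper_mouth (a point): Centre of the keeper's mouth at the height of the bolt's axis when the lid is flush (13 mm above the deck). The bolt goes in along -y.
- end_block: Brass block closing the keeper's far end; origin and axes of the keeper. Through it runs the steel stop screw on which the bolt's tip comes to rest, set differently each time: its inner face is 16 to 30 mm inside the mouth (it is 28 mm long; its dark head shows 4 to 18 mm beyond the 34 mm keeper and 6 mm block). Its setting is not measured; it does not give way.
- pin_jar_mid (a point): Centre of a jar of hairpins with gold lid, 72 mm across, 75 mm high, on the table at the box's +x side. Leave alone.
- gel_jar_mid (a point): Centre of a dark jar with black lid, 90 mm across, 80 mm high, on the table at the box's +x side. Leave alone.
- straightener_mid (a point): Centre of a yellow and black hair straightener lying on the table by the box's -y end, 200 x 30 x 30 mm. Leave alone.
- comb: Black comb, 160 x 34 x 5 mm, lying in the box's open tray. Origin: centre of its underside. Leave alone.

How it is judged:
On the way, in this order (a step that is already met when the one before it is completed fails the run):
1. the lid is swung down: its free edge is less than 14 mm above the deck (z of lid_edge in the frame of box below 0.114 m), for 0.1 s.
2. the bolt's tip is at least 4 mm inside the keeper (y of bolt_tip in the frame of keeper_mouth below -0.004 m and z of lid_edge in the frame of box below 0.104 m), for 0.1 s.
3. the bolt is home: its tip bears on the stop in the keeper with at least 3 N (contact force between bolt and end_block above 3 N), for 0.1 s.
At the end, for the whole second after the job is handed in: After coming up against the stop the bolt is left in the keeper, its tip at least 14.5 mm inside the mouth, the lid's free edge is less than 4 mm above the deck, and the bolt is at rest (y of bolt_tip in the frame of keeper_mouth below -0.0145 m and z of bolt_tip in the frame of keeper_mouth below 0.004 m and z of lid_edge in the frame of box below 0.104 m and linear speed of bolt below 0.01 m/s); the robot touches nothing.
It fails at once if the bolt is jammed against the keeper with more than 25 N (contact force between bolt and keeper above 25 N).
It fails at once if the bolt's tip is driven against the stop with more than 18 N (contact force between bolt and end_block above 18 N).
It fails at once if the clear lid is leaned on: over 25 N on its rubber rests (contact force between lid and buffers above 25 N).
It fails at once if a jar, the straightener or the comb is moved by more than 20 mm (distance of any of pin_jar_mid, gel_jar_mid, straightener_mid, comb from where it was at the start of the episode above 0.02 m).
It also fails if it takes over 64 s, if anything falls off the work surface, if the arm or the gripper's body presses on something with over 40 N, if the wrist force passes 120 N, or if a joint passes its speed limit or range.

### The arm

A 6-joint arm with a two-finger parallel gripper is mounted at the origin on the work surface. World frame = base frame: x ahead of the robot, y to its left, z up, the work surface at z = 0. Lengths are in m, angles in rad, forces in N, time in s.
With the tool pointing down it reaches from about 0.35 to 0.85 m from the base axis. Payload 8.1 kg.
Tool frame: the origin (TCP) lies midway between the tips of the shut fingers; the grasp point (between the pads) lies 19 mm behind it; z points along the fingers, y is the direction in which the jaws open and shut (so a half turn about z gives the same grasp; the last joint's range is limited). The gripper opens to 93 mm and grips with 3 to 60 N. Pads are 15 mm wide; open, the fingers measure 128 mm over their backs; the gripper's body (75 mm by 188 mm) begins 65 mm behind the grasp point.
Start: joints at [1.031, 0.13, 1.488, -0, 1.523, -0.085], TCP at [0.264, 0.539, 0.219] pointing down, gripper open.
Joint ranges: [-2.96, 2.96], [-0.89, 2.26], [0.02, 2.5], [-1.34, 4.48], [0, 2.73], [-2.66, 2.66]. Speed limits (rad/s): [2.39, 2.39, 2.79, 3.14, 3.14, 3.14].

### API

Orientations are given as a rotation vector (axis times angle).
In Python, from plant import robot, optics, ticket gives the robot as it stands.
- The arm moves only by the tool send_rows, never from a script. Its argument "targets" is a list of rows, each a list of 3 entries, a list of its own where there are three numbers: the opening, from -1 (shut) to 1 (fully open), then the shift along the tool's x, y, z in mm, then the turn about the tool's z in rad. A call has 1 to 12 rows; each row shifts and turns the commanded pose from where the row before left it, along the tool's axes as they then stand; what a row does not reach is not made up. A row lasts 1/10 s, in which the tool goes at most 50 mm and 8.59 degrees, less where a joint would pass 70% of its speed; a pose out of reach is approached as far as the arm can. A call with a gripper value outside its range is refused whole. The fingers move at their own pace and stop on an object; "newtons" is the grip in N (left out, the last holds). Time passes only in rows, so rows that do not move let the fingers close. It gives the time, the measured TCP pose, the force and the opening at its end, in the units of the state.
- robot.read_state(): the state, without advancing time (a new reading comes with each control period).
- optics.read_camera(name): name is "scene" or "side" or "wrist"; returns a dict with "color" (420x560x3 uint8, red, green, blue), "K" (3x3 intrinsics, pixels), "position" and "orientation" of the camera in the world. Camera axes: x right, y up, looking along -z (the intrinsics and any distortion apply to the point x, -y, -z); pixel columns grow to the right and rows downward; lengths in m; the calibration is good to about 2 mm. A picture is of the moment at which its call begins. There is no depth.
- ticket.close_job(): hands the job in, once; it reports no verdict.
Trained networks look in the newest picture that a camera, given by its name, has taken for a name from the list of things; names that differ only in an ending like _2 or _b are one class to them, and where a whole thing is asked for, a point or a joint stands for the part that bears it (a point fixed in the world has none). Each returns a list of dicts, best first, with "confidence" (0 to 1); they miss things now and then, are a little off and sometimes report something else, mostly with a low value. They report only what shows in the picture. A call takes as long as a camera call.
- optics.cut_out(camera, name): "region" (420x560 bool, what is visible of it) and "point" ([column, row] in pixels, amid what is visible of it).
The state is a dict: "t": time; "q": joint angles; "dq": joint speeds; "joint_torque": joint torques, N m; "tool_pos": TCP position; "orientation": TCP orientation; "force": force on the tool from outside, world axes, zero at the start; "wrist_torque": the same for the moment, N m; "opening": finger opening in m.
Only numpy, scipy, OpenCV 4.12 (cv2) and the standard library are available. Lean on these libraries where they do the work, as an engineer would, in place of code of your own. Each camera call takes 0.05 s, during which the arm holds its last target.

## Working session

There is one attempt and no reset: what is moved stays moved. The work goes in short steps, Python scripts to look and compute and a tool call to move; the robot and the scene stay as the last step left them, time stands still between calls to the robot, and variables do not carry over. Pictures are saved under pics/ and viewed, and the job is handed in when it is done.

Besides the shell and the picture viewer there is one more tool, called after "Request:" by a JSON object that holds its "method" and its "body", one argument or row to a line. send_rows: Moves the arm, as the interface text tells. Its arguments: {"type":"object","properties":{"targets":{"type":"array","items":{"type":"array"}},"newtons":{"type":"number"}},"required":["targets"]}

```bash
ls; mkdir -p pics; python3 - <<'E'
from plant import robot, optics, ticket
import cv2,numpy as np
s=robot.read_state(); print({k:np.round(v,3).tolist() for k,v in s.items()})
for n in ["scene","side","wrist"]:
    d=optics.read_camera(n); cv2.imwrite(f"pics/{n}0.png",d["color"][:,:,::-1])
    print(n,np.round(d["K"],1).tolist(),np.round(d["position"],3),np.round(d["orientation"],3),d.keys())
E
```

```text
pics
{'t': 0.0, 'q': [1.031, 0.131, 1.489, 0.0, 1.523, -0.085], 'dq': [-0.001, 0.002, 0.0, 0.003, -0.001, 0.001], 'joint_torque': [0.0, -55.982, -49.178, 0.077, 0.035, -0.0], 'tool_pos': [0.263, 0.539, 0.218], 'orientation': [-0.708, -3.06, 0.003], 'force': [0.166, 0.061, -0.249], 'wrist_torque': [0.021, -0.006, -0.029], 'opening': 0.093}
scene [[418.1, 0.0, 281.9], [0.0, 418.1, 206.6], [0.0, 0.0, 1.0]] [ 1.192 -0.097  0.901] [0.527 0.473 1.455] dict_keys(['color', 'K', 'position', 'orientation'])
side [[407.8, 0.0, 281.9], [0.0, 407.8, 207.2], [0.0, 0.0, 1.0]] [ 0.394 -0.601  0.523] [ 0.965 -0.172 -0.358] dict_keys(['color', 'K', 'position', 'orientation'])
wrist [[335.6, 0.0, 277.4], [0.0, 335.6, 207.1], [0.0, 0.0, 1.0]] [0.189 0.575 0.384] [-0.275 -0.169  1.108] dict_keys(['color', 'K', 'position', 'orientation'])
```

View pics/scene0.png

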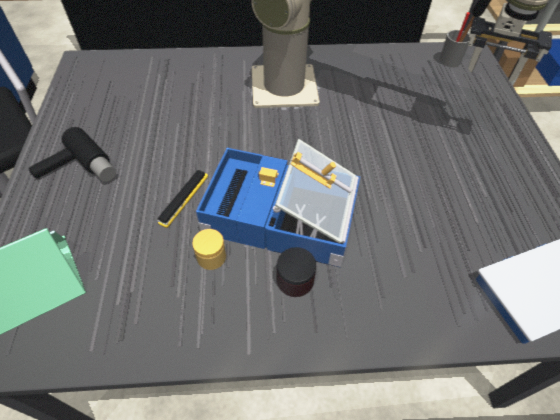

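View pics/side0.png

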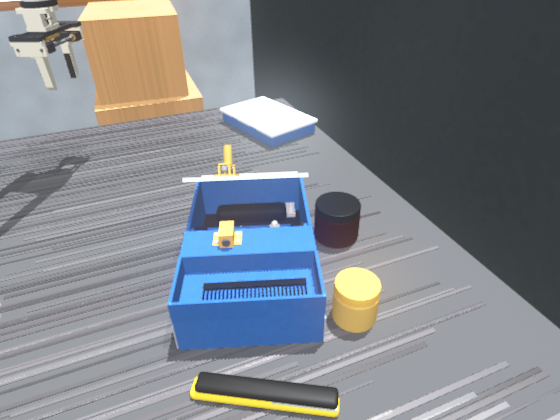

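View pics/wrist0.png

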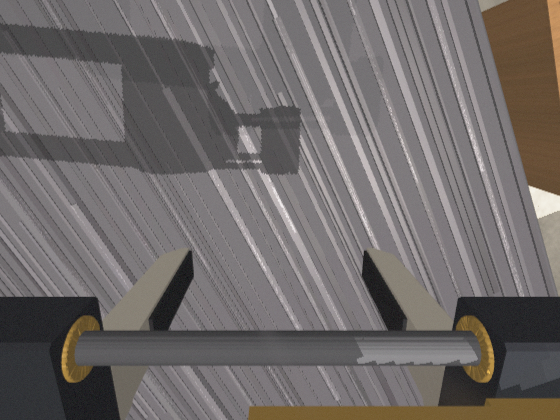

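```bash
cat > h.py <<'E'
import numpy as np,cv2
from scipy.spatial.transform import Rotation as R
def proj(d,P):
    P=np.atleast_2d(P); c=R.from_rotvec(d["orientation"]).inv().apply(P-np.array(d["position"]))
    x=c[:,0]/-c[:,2]; y=-c[:,1]/-c[:,2]; K=d["K"]
    return np.c_[K[0][0]*x+K[0][2],K[1][1]*y+K[1][2]]
def ray(d,p):
    K=np.array(d["K"]); v=np.array([(p[0]-K[0][2])/K[0][0],-(p[1]-K[1][2])/K[1][1],-1.])
    return np.array(d["position"]),R.from_rotvec(d["orientation"]).apply(v/np.linalg.norm(v))
def tri(d1,p1,d2,p2):
    a,u=ray(d1,p1);b,v=ray(d2,p2)
    s=np.linalg.lstsq(np.c_[u,-v],b-a,rcond=None)[0]
    x=a+s[0]*u;y=b+s[1]*v
    return (x+y)/2,np.linalg.norm(x-y)
E
python3 - <<'E'
from plant import robot, optics
from h import *
import pickle
D={n:optics.read_camera(n) for n in ["scene","side"]}
pickle.dump(D,open("D0.pkl","wb"))
names=["box","lid","lid_edge","buffers","bolt","knob","bolt_tip","keeper","keeper_mouth","end_block","pin_jar_mid","gel_jar_mid","straightener_mid","comb"]
C={}
for n in names:
    r={}
    for c in D:
        o=optics.cut_out(c,n)
        if o: r[c]=o[0]; C[n,c]=o[0]
    print(n,{c:(np.round(r[c]["point"],1).tolist(),round(r[c]["confidence"],2),int(r[c]["region"].sum())) for c in r}, [np.round(x,4) for x in tri(D["scene"],r["scene"]["point"],D["side"],r["side"]["point"])] if len(r)==2 else "")
pickle.dump(C,open("C0.pkl","wb"))
a=D["scene"]["color"][130:270,190:370,::-1]; cv2.imwrite("pics/zs.png",cv2.resize(a,None,fx=4.3,fy=4.3,interpolation=cv2.INTER_CUBIC))
a=D["side"]["color"][135:355,165:335,::-1]; cv2.imwrite("pics/zd.png",cv2.resize(a,None,fx=2.7,fy=2.7,interpolation=cv2.INTER_CUBIC))
E
```

```text
box {'scene': ([268.4, 173.9], 0.17, 222), 'side': ([248.7, 263.2], 0.61, 22345)} [array([ 0.5067, -0.0935,  0.0878]), np.float64(0.0605)]
lid {'scene': ([316.4, 191.4], 0.91, 4974), 'side': ([232.3, 173.1], 0.91, 865)} [array([0.5616, 0.045 , 0.139 ]), np.float64(0.0346)]
lid_edge {'scene': ([313.6, 191.4], 0.62, 5022), 'side': ([229.9, 174.4], 0.73, 930)} [array([0.5576, 0.0399, 0.138 ]), np.float64(0.0396)]
buffers {'side': ([204.4, 225.6], 0.64, 109)} 
bolt {'scene': ([323.7, 168.5], 0.59, 354), 'side': ([227.3, 157.4], 0.48, 203)} [array([0.5456, 0.0533, 0.1816]), np.float64(0.0042)]
knob {'scene': ([324.5, 169.9], 0.64, 352), 'side': ([225.2, 158.7], 0.53, 180)} [array([0.5434, 0.0567, 0.1765]), np.float64(0.0076)]
bolt_tip {'scene': ([319.8, 168.3], 0.8, 342), 'side': ([225.3, 154.9], 0.59, 176)} [array([0.544 , 0.0459, 0.1871]), np.float64(0.0133)]
keeper {'scene': ([265.9, 175.2], 0.62, 215), 'side': ([227.4, 233.3], 0.91, 352)} [array([ 0.5024, -0.0801,  0.116 ]), np.float64(0.0034)]
keeper_mouth {'scene': ([269.0, 178.1], 0.56, 237), 'side': ([264.5, 395.3], 0.72, 4192)} [array([ 0.4519, -0.1561, -0.0518]), np.float64(0.2127)]
end_block {'side': ([228.8, 241.6], 0.58, 206)} 
pin_jar_mid {'scene': ([206.9, 249.3], 0.78, 1117), 'side': ([353.4, 301.1], 0.65, 2697)} [array([ 0.6606, -0.2274,  0.0378]), np.float64(0.0071)]
gel_jar_mid {'scene': ([294.3, 272.9], 0.81, 1618)} 
straightener_mid {'scene': ([178.9, 198.9], 0.95, 860), 'side': ([264.2, 393.3], 0.58, 4343)} [array([ 0.4837, -0.3101,  0.017 ]), np.float64(0.0134)]
comb {'scene': ([229.8, 192.0], 0.76, 526), 'side': ([244.2, 283.8], 0.63, 935)} [array([ 0.5082, -0.1678,  0.0736]), np.float64(0.0212)]
```

View pics/zs.png

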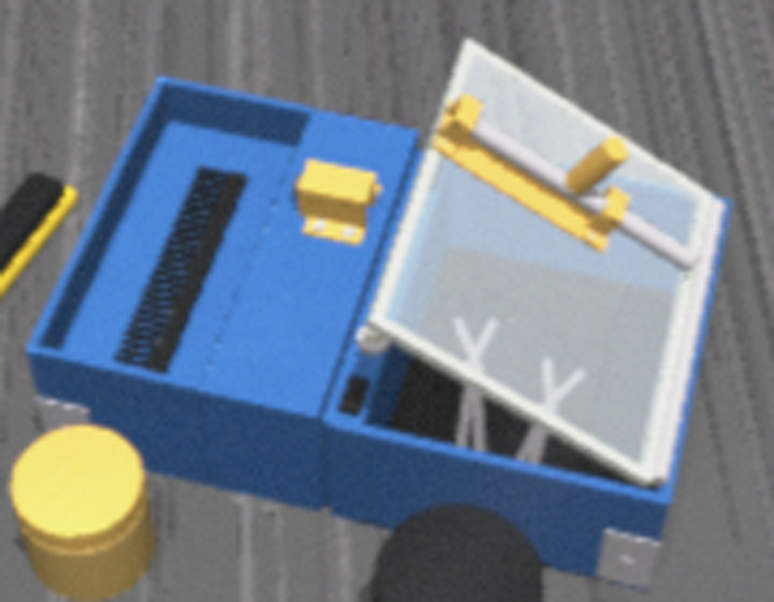

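View pics/zd.png

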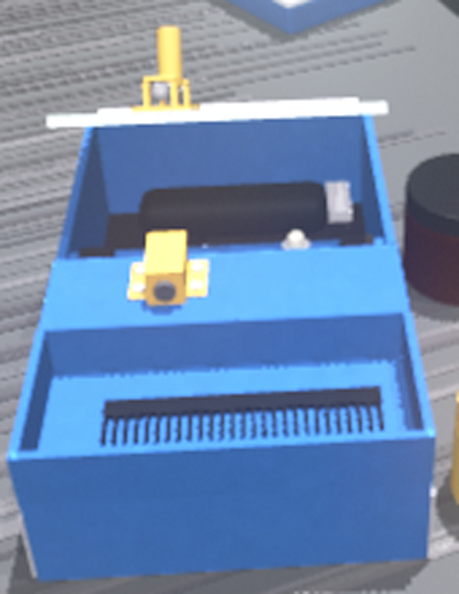

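```bash
cat > fit.py <<'E'
from h import *
import pickle
from scipy.optimize import least_squares
D=pickle.load(open("D0.pkl","rb"))
S=lambda x,y:((x+.5)/4.3-.5+190,(y+.5)/4.3-.5+130)
T=lambda x,y:((x+.5)/2.7-.5+165,(y+.5)/2.7-.5+135)
box=[("scene",(-110,-180,100),S(160,78)),("scene",(110,-180,100),S(30,350)),("scene",(110,180,100),S(668,490)),
("scene",(110,-12,100),S(325,418)),("scene",(-110,-12,100),S(420,128)),
("side",(-110,-180,100),T(10,458)),("side",(110,-180,100),T(434,432)),("side",(-110,-180,0),T(37,578)),("side",(110,-180,0),T(427,556)),
("scene",(110,180,0),S(640,585))]
lid=[("scene",(-103,-178,0),S(470,42)),("scene",(103,-178,-3),S(368,328)),("side",(-103,-178,-3),T(48,122)),("side",(103,-178,-3),T(388,107))]
kn=[("scene",S(612,148)),("side",T(170,30))]
def bw(p,b):
    return R.from_euler("z",p[2]).apply(np.atleast_2d(b)/1000.)+[p[0],p[1],0]
def lb(th,l): # lid -> box mm
    return R.from_euler("x",-th).apply(np.atleast_2d(l))+[0,170,100]
if __name__=="__main__":
    f=lambda p:np.concatenate([(proj(D[c],bw(p,b))[0]-u) for c,b,u in box])
    r=least_squares(f,[.53,-.05,-.2],loss="soft_l1"); print(np.round(r.x,4)); print(np.round(r.fun.reshape(-1,2),1).tolist())
    p=r.x
    g=lambda t:np.concatenate([(proj(D[c],bw(p,lb(t[0],b)))[0]-u) for c,b,u in lid])
    q=least_squares(g,[.6]); print("th",q.x,np.round(q.fun.reshape(-1,2),1).tolist())
    # knob top: (-35, -yk, 57)
    k=lambda v:np.concatenate([(proj(D[c],bw(p,lb(q.x[0],(-35,-v[0],57))))[0]-u) for c,u in kn])
    w=least_squares(k,[96]); print("knob dist",w.x,np.round(w.fun,1))
    for y in (-17,-20,-23): print(y,[np.round(proj(D[c],bw(p,[(-35,y,124.5),(-35,y-40,124.5),(-23.5,y,124.5)])),1).tolist() for c in D])
    print("knob world",bw(p,lb(q.x[0],(-35,-w.x[0],42))))
    pickle.dump((p,q.x[0],w.x[0]),open("fit.pkl","wb"))
E
python3 fit.py
```

```text
[ 0.5465 -0.043  -0.3154]
[[0.4, -0.4], [0.4, 0.3], [2.6, 1.2], [0.1, -0.3], [0.9, -0.0], [-1.4, 0.5], [0.6, 0.6], [0.1, 1.9], [0.2, 0.6], [3.3, 0.8]]
th [0.50820176] [[0.0, -0.5], [1.5, -1.4], [-0.4, 0.7], [-2.1, 0.6]]
knob dist [100.91284609] [ 1.1 -1.2 -2.2 -0.6]
-17 [[[279.2, 173.6], [263.6, 170.4], [278.0, 177.0]], [[225.9, 218.4], [224.7, 233.0], [232.8, 218.1]]]
-20 [[[278.0, 173.3], [262.4, 170.1], [276.8, 176.7]], [[225.8, 219.5], [224.6, 234.1], [232.7, 219.1]]]
-23 [[[276.8, 173.1], [261.2, 169.9], [275.6, 176.5]], [[225.7, 220.5], [224.5, 235.3], [232.6, 220.2]]]
knob world [[0.54498645 0.0650555  0.18579698]]
```

```bash
cat > mv.py <<'E'
from h import *
from plant import robot
def plan(target_xyz, yaw, s=None):
    s=s or robot.read_state()
    M=R.from_rotvec(s["orientation"])
    ty=M.apply([0,1,0]); a=np.arctan2(ty[1],ty[0])
    # want tool y along box x (mod pi)
    da=(yaw-a+np.pi/2)%np.pi-np.pi/2   # world ccw turn
    print("tool axes x",np.round(M.apply([1,0,0]),3),"y",np.round(ty,3),"z",np.round(M.apply([0,0,1]),3))
    print("turn about tool z (pointing down):",round(-da,4), "shift in current tool frame mm:",np.round(M.inv().apply(np.array(target_xyz)-s["tool_pos"])*1000,1))
    M2=R.from_rotvec([0,0,da])*M
    print("shift in turned frame mm:",np.round(M2.inv().apply(np.array(target_xyz)-s["tool_pos"])*1000,1), "tcp",np.round(s["tool_pos"],4))
E
cat > ov.py <<'E'
from fit import *
def overlay(d,p,th,kd,img,f,o,yk=-20):
    def L(pts,col):
        q=proj(d,bw(p,pts)); q=((q+.5-np.array(o))*f-.5)
        for a,b in zip(q[:-1],q[1:]): cv2.line(img,tuple(int(round(v)) for v in a),tuple(int(round(v)) for v in b),col,1,cv2.LINE_AA)
    L([(-110,-180,100),(110,-180,100),(110,180,100),(-110,180,100),(-110,-180,100)],(0,0,255))
    L([(-110,-180,0),(110,-180,0),(110,180,0),(-110,180,0),(-110,-180,0)],(0,0,255))
    L([(-110,-12,100),(110,-12,100)],(0,0,255));L([(-110,-80,100),(110,-80,100)],(0,0,255))
    L(lb(th,[(-103,0,0),(-103,-178,0),(103,-178,0),(103,0,0),(-103,0,0)]),(0,255,0))
    L(lb(th,[(-35,-kd,19),(-35,-kd,57)]),(255,0,255))
    L(lb(th,[(-35,-kd+86,13),(-35,-kd-75,13)]),(255,0,255))
    k=lambda x,y,z:(-35+x,yk+y,100+z)
    L([k(-11.5,0,0),k(-11.5,0,24.5),k(11.5,0,24.5),k(11.5,0,0),k(-11.5,0,0)],(255,255,0))
    L([k(-11.5,0,24.5),k(-11.5,-34,24.5),k(11.5,-34,24.5),k(11.5,0,24.5)],(255,255,0))
def crop(d,o,sz,f):
    return cv2.resize(np.ascontiguousarray(d["color"][o[1]:o[1]+sz[1],o[0]:o[0]+sz[0],::-1]),None,fx=f,fy=f,interpolation=cv2.INTER_CUBIC)
E
python3 - <<'E'
from ov import *
import pickle
from mv import plan
p,th,kd=pickle.load(open("fit.pkl","rb"))
d=D["scene"];i=crop(d,(190,130),(180,140),4.3);overlay(d,p,th,kd,i,4.3,(190,130));cv2.imwrite("pics/ovs.png",i)
d=D["side"];i=crop(d,(165,135),(170,220),2.7);overlay(d,p,th,kd,i,2.7,(165,135));cv2.imwrite("pics/ovd.png",i)
plan([0.545,0.065,0.27],p[2])
E
```

```text
tool axes x [-0.898  0.439 -0.   ] y [ 0.439  0.898 -0.   ] z [-0. -0. -1.]
turn about tool z (pointing down): 1.4314 shift in current tool frame mm: [-461.1 -302.2  -51.4]
shift in turned frame mm: [-363.3  414.6  -51.4] tcp [0.2635 0.539  0.2186]
```

View pics/ovs.png

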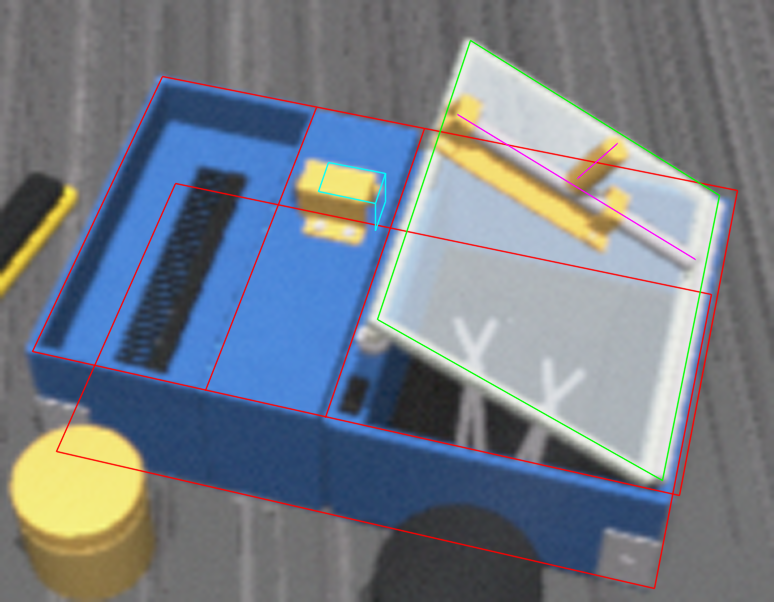

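View pics/ovd.png

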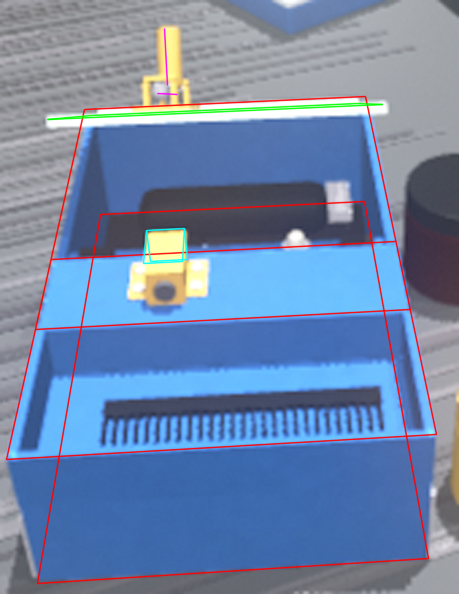

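Request:
{"method": "send_rows", "body": {
  "targets": [
    [1,[-38.4,-25.2,-6],0],
    [1,[-38.4,-25.2,-6],0],
    [1,[-38.4,-25.2,-6],0],
    [1,[-38.4,-25.2,-6],0],
    [1,[-38.4,-25.2,-6],0],
    [1,[-38.4,-25.2,-6],0],
    [1,[-38.4,-25.2,-6],0],
    [1,[-38.4,-25.2,-6],0],
    [1,[-38.4,-25.2,-6],0],
    [1,[-38.4,-25.2,0],0],
    [1,[-38.4,-25.2,0],0],
    [1,[-38.4,-25.2,0],0]
  ]
}}

```text
t: 2.85
tool_pos: [0.5454, 0.0631, 0.273]
orientation: [0.708, 3.06, 0.0]
force: [0.4, 0.8, 0.1]
opening: 0.0927
```

Request:
{"method": "send_rows", "body": {
  "targets": [
    [1,[0,0,0],0.143],
    [1,[0,0,0],0.143],
    [1,[0,0,0],0.143],
    [1,[0,0,0],0.143],
    [1,[0,0,0],0.143],
    [1,[0,0,0],0.143],
    [1,[0,0,0],0.143],
    [1,[0,0,0],0.143],
    [1,[0,0,0],0.143],
    [1,[0,0,0],0.143],
    [1,[0,0,0],0]
  ]
}}

```text
t: 3.95
tool_pos: [0.5447, 0.0649, 0.2727]
orientation: [2.544, 1.844, 0.0]
force: [-0.6, 0.7, -0.1]
opening: 0.0931
```

```bash
python3 - <<'E'
from ov import *
import pickle
from plant import robot,optics
from mv import plan
p,th,kd=pickle.load(open("fit.pkl","rb"))
plan([0.545,0.065,0.27],p[2])
s=robot.read_state();print(s["t"],s["q"],s["force"])
d=optics.read_camera("wrist");pickle.dump(d,open("w1.pkl","wb"));i=crop(d,(0,0),(560,420),1.42);overlay(d,p,th,kd,i,1.42,(0,0),-22);cv2.imwrite("pics/w1.png",i)
E
```

```text
tool axes x [0.311 0.95  0.   ] y [ 0.95  -0.311  0.   ] z [ 0. -0. -1.]
turn about tool z (pointing down): -0.001 shift in current tool frame mm: [0.2 0.3 2.7]
shift in turned frame mm: [0.2 0.3 2.7] tcp [0.5447 0.0649 0.2727]
3.95 [ 2.51994604e-02 -2.57237699e-02  1.55202918e+00 -8.31189679e-06
  1.61519063e+00  3.41588495e-01] [-0.60948007  0.69296804 -0.06242543]
```

View pics/w1.png

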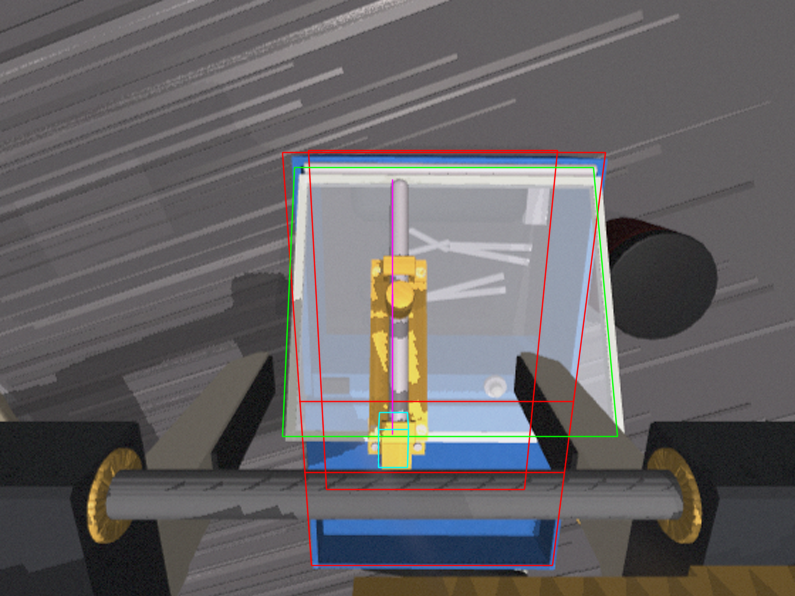

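```bash
cat > fit2.py <<'E'
from ov import *
W=pickle.load(open("w1.pkl","rb")); D["wrist"]=W
Wp=lambda x,y:((x+.5)/1.42-.5,(y+.5)/1.42-.5)
b2=[b for b in box if not(b[1][1]==180)]+[("wrist",(-110,-180,100),Wp(312,566)),("wrist",(110,-180,100),Wp(554,566)),]
l2=lid+[("wrist",(103,-178,0),Wp(622,434))]
k2=[("scene",S(612,150)),("side",T(170,30)),("wrist",Wp(400,294))]
def f(v):
    p=v[:3]
    r=[proj(D[c],bw(p,b))[0]-u for c,b,u in b2]
    r+=[proj(D[c],bw(p,lb(v[3],b)))[0]-u for c,b,u in l2]
    r+=[proj(D[c],bw(p,lb(v[3],(-35,-v[4],57))))[0]-u for c,u in k2]
    # bolt line: rear end & near front staple columns in wrist
    for y,u in ((86,(400,183)),):
        r+=[(proj(W,bw(p,lb(v[3],(-35,-v[4]+y,17))))[0]-Wp(*u))]
    return np.concatenate(r)
r=least_squares(f,[.546,-.043,-.31,.5,98],loss="soft_l1"); v=r.x
print(np.round(v,4));print(np.round(f(v).reshape(-1,2),1).tolist())
p,th,kd=v[:3],v[3],v[4]
pickle.dump((p,th,kd),open("fit.pkl","wb"))
d=W;i=crop(d,(0,0),(560,420),1.42);overlay(d,p,th,kd,i,1.42,(0,0),-22);cv2.imwrite("pics/w2.png",i)
print("knob",bw(p,lb(th,(-35,-kd,42))),"top",bw(p,lb(th,(-35,-kd,57))))
E
python3 fit2.py
```

```text
[ 5.494000e-01 -4.360000e-02 -3.253000e-01  5.098000e-01  1.024494e+02]
[[0.7, -0.1], [-0.1, 0.6], [-0.5, 0.6], [1.1, 0.8], [-0.4, -0.4], [1.5, 1.0], [1.0, 1.0], [1.0, 1.0], [-0.2, -1.8], [-0.5, -0.6], [0.4, 0.4], [0.9, -0.5], [1.5, 0.1], [-0.2, 0.5], [-0.0, 1.9], [0.6, -0.7], [-0.1, -1.0], [-0.4, 1.2], [-0.5, -3.8]]
knob [[0.54851919 0.06332443 0.18665386]] top [[0.55085884 0.07026028 0.19974661]]
```

View pics/w2.png

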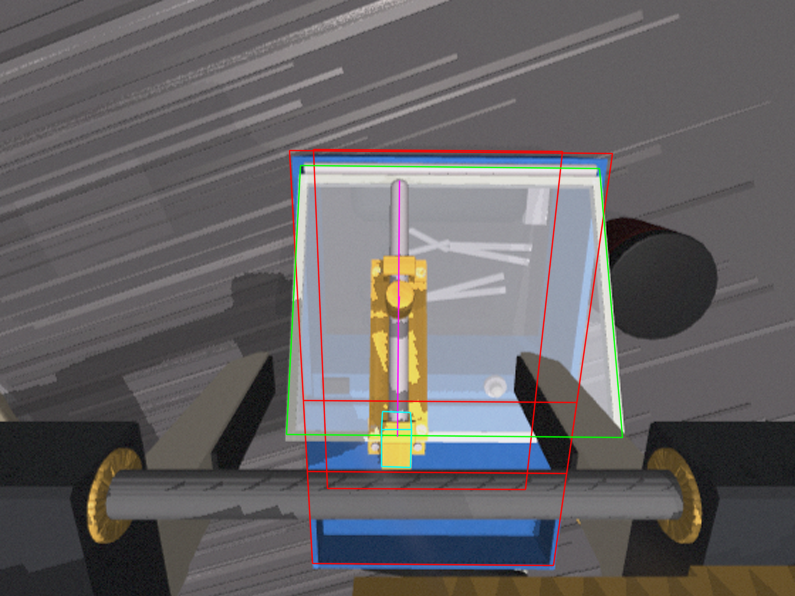

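```bash
python3 - <<'E'
from mv import plan
plan([.5493,.0657,.1727],-.325)
E
```

```text
tool axes x [ 0.306  0.952 -0.   ] y [ 0.952 -0.306  0.   ] z [ 0. -0. -1.]
turn about tool z (pointing down): 0.0141 shift in current tool frame mm: [  2.1   4.2 100. ]
shift in turned frame mm: [  2.2   4.1 100. ] tcp [0.5447 0.0649 0.2727]
```

Request:
{"method": "send_rows", "body": {
  "targets": [
    [1,[2,4,0],0.013],
    [1,[0,0,30],0],
    [1,[0,0,30],0],
    [1,[0,0,20],0],
    [1,[0,0,12],0],
    [1,[0,0,8],0],
    [1,[0,0,0],0]
  ]
}}

```text
t: 4.7
tool_pos: [0.5488, 0.0656, 0.172]
orientation: [-2.552, -1.831, 0.001]
force: [0.6, 0.2, -0.5]
opening: 0.0929
```

```bash
python3 - <<'E'
from ov import *
from plant import robot,optics
p,th,kd=pickle.load(open("fit.pkl","rb"))
s=robot.read_state();print(s["t"],s["tool_pos"],s["force"])
d=optics.read_camera("wrist");i=crop(d,(0,0),(560,420),1.42);cv2.imwrite("pics/w3.png",i)
d=optics.read_camera("scene");i=crop(d,(190,80),(220,190),3.1);cv2.imwrite("pics/s3.png",i)
E
```

```text
4.7 [0.54884279 0.06558723 0.17199783] [ 0.61744176  0.1973694  -0.46019812]
```

View pics/w3.png

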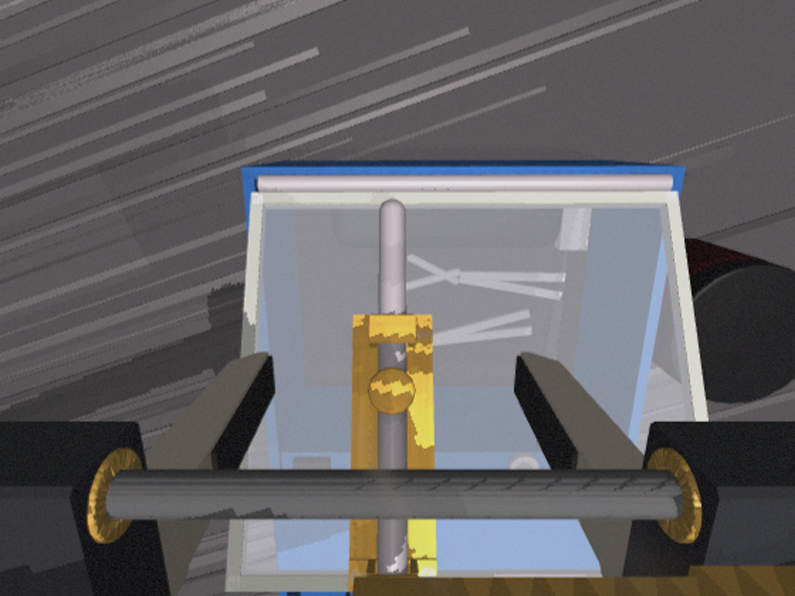

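View pics/s3.png

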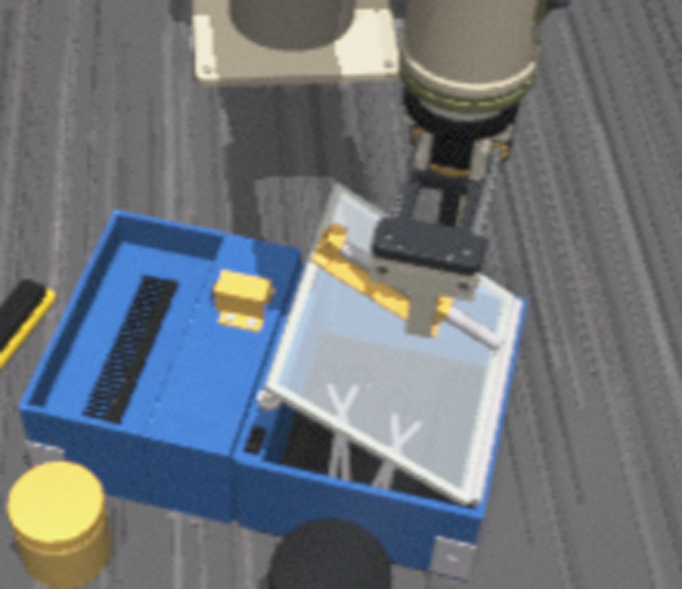

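```bash
python3 - <<'E'
from h import *
from plant import robot,optics
s=robot.read_state();d=optics.read_camera("wrist")
for dz in (0,.02,.028,.035): print(dz,((proj(d,s["tool_pos"]+np.array([0,0,dz]))+.5)*1.42-.5).round(0), ((proj(d,s["tool_pos"]+np.array([0,0,dz])+.005*np.array([.31,.95,0]))+.5)*1.42-.5).round(0))
E
```

```text
0 [[390. 370.]] [[390. 359.]]
0.02 [[390. 397.]] [[390. 384.]]
0.028 [[390. 409.]] [[390. 395.]]
0.035 [[390. 421.]] [[390. 407.]]
```

Request:
{"method": "send_rows", "body": {
  "targets": [
    [1,[2,0,0],0],
    [-1,[0,0,0],0],
    [-1,[0,0,0],0],
    [-1,[0,0,0],0],
    [-1,[0,0,0],0],
    [-1,[0,0,0],0],
    [-1,[0,0,0],0],
    [-1,[0,0,0],0],
    [-1,[0,0,0],0]
  ],
  "newtons": 30
}}

```text
t: 5.75
tool_pos: [0.5497, 0.0675, 0.1726]
orientation: [-2.553, -1.83, 0.0]
force: [0.4, 0.2, -0.5]
opening: 0.0339
```

```bash
python3 - <<'E'
from plant import robot,optics
import cv2
s=robot.read_state();print(s["t"],s["tool_pos"],s["force"],s["opening"],s["wrist_torque"])
d=optics.read_camera("wrist");cv2.imwrite("pics/w4.png",cv2.resize(d["color"][:,:,::-1],None,fx=1.42,fy=1.42))
E
```

```text
5.75 [0.54970271 0.06748475 0.17259748] [ 0.38182598  0.22541186 -0.45784281] 0.03386535576212658 [-0.0689608   0.0499416   0.00299891]
```

View pics/w4.png

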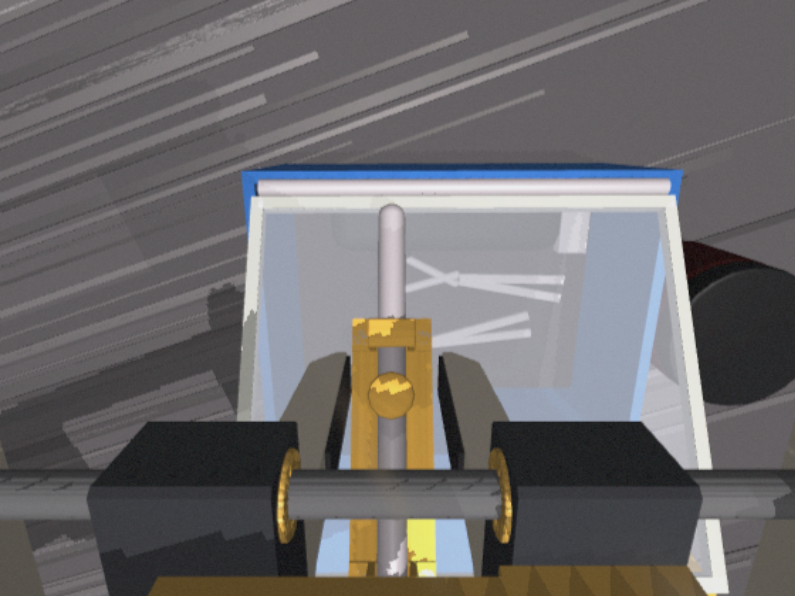

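Still closing, well centred on the knob (391, 393).

Request:
{"method": "send_rows", "body": {
  "targets": [
    [-1,[0,0,0],0],
    [-1,[0,0,0],0],
    [-1,[0,0,0],0],
    [-1,[0,0,0],0],
    [-1,[0,0,0],0]
  ]
}}

```text
t: 6.3
tool_pos: [0.5488, 0.0679, 0.1723]
orientation: [-2.552, -1.83, 0.002]
force: [-5.7, 1.8, 1.4]
opening: 0.0152
```

Request:
{"method": "send_rows", "body": {
  "targets": [
    [-1,[-2.6,-0.5,2],0],
    [-1,[-2.6,0,2],0],
    [-1,[-2.1,0,1.7],0],
    [-1,[-2,0,1.7],0],
    [-1,[-2,0,1.8],0],
    [-1,[-2,0,1.9],0]
  ]
}}

```text
t: 6.9
tool_pos: [0.5446, 0.0555, 0.1618]
orientation: [-2.552, -1.83, -0.0]
force: [-5.0, 3.1, 4.6]
opening: 0.0151
```

Request:
{"method": "send_rows", "body": {
  "targets": [
    [-1,[-1.9,-0.7,1.9],0],
    [-1,[-1.9,0,1.9],0],
    [-1,[-1.8,0,2],0],
    [-1,[-1.8,0,2.1],0],
    [-1,[-1.7,0,2.1],0],
    [-1,[-1.6,0,2.1],0],
    [-1,[0,0,0],0]
  ]
}}

```text
t: 7.6
tool_pos: [0.5409, 0.0446, 0.149]
orientation: [2.553, 1.83, -0.001]
force: [0.5, -0.7, 1.2]
opening: 0.0156
```

```bash
python3 - <<'E'
from plant import robot,optics
import cv2
s=robot.read_state();print(s["t"],s["tool_pos"],s["force"],s["opening"],s["wrist_torque"])
d=optics.read_camera("wrist");cv2.imwrite("pics/w5.png",cv2.resize(d["color"][:,:,::-1],None,fx=1.42,fy=1.42))
d=optics.read_camera("side");cv2.imwrite("pics/d5.png",cv2.resize(d["color"][100:300,140:360,::-1],None,fx=3,fy=3,interpolation=cv2.INTER_CUBIC))
E
```

```text
7.6 [0.54085633 0.04461134 0.14902768] [ 0.47865699 -0.72247191  1.24044367] 0.015588535358716982 [0.06636531 0.03024846 0.00134302]
```

View pics/w5.png

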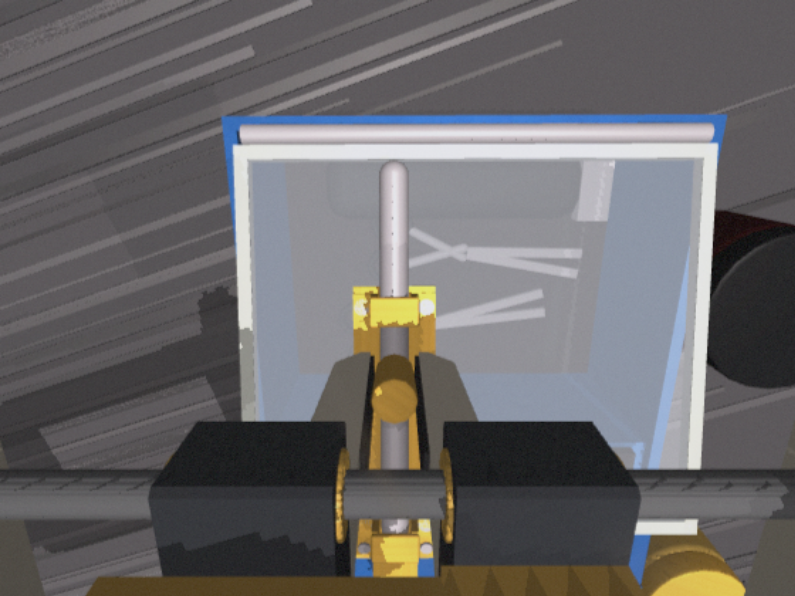

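View pics/d5.png

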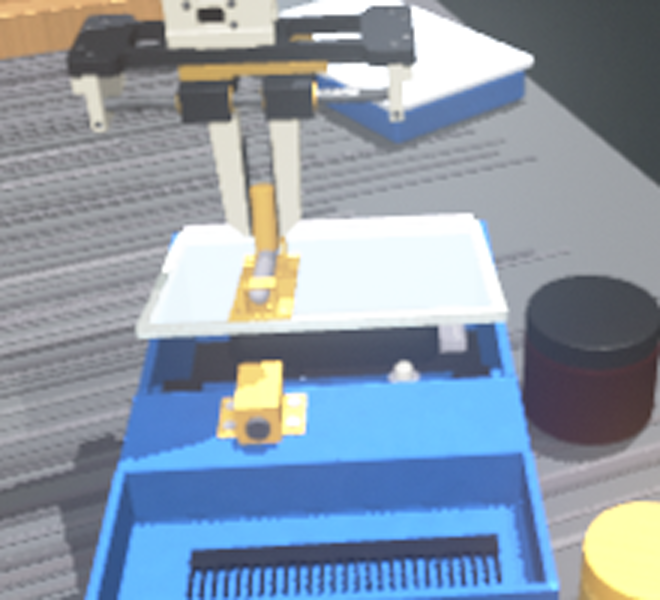

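Request:
{"method": "send_rows", "body": {
  "targets": [
    [-1,[-1.5,0,2.1],0],
    [-1,[-1.5,0,2.2],0],
    [-1,[-1.4,0,2.2],0],
    [-1,[-1.3,0,2.3],0],
    [-1,[-1.2,0,2.3],0],
    [-1,[0,0,0],0]
  ]
}}

```text
t: 8.3
tool_pos: [0.5387, 0.0383, 0.1379]
orientation: [2.553, 1.83, -0.0]
force: [0.7, -1.9, 0.5]
opening: 0.0154
```

```bash
python3 - <<'E'
from plant import robot,optics
import cv2
s=robot.read_state();print(s["t"],s["tool_pos"],s["force"],s["opening"],s["wrist_torque"])
d=optics.read_camera("wrist");cv2.imwrite("pics/w6.png",cv2.resize(d["color"][:,:,::-1],None,fx=1.42,fy=1.42))
d=optics.read_camera("side");cv2.imwrite("pics/d6.png",cv2.resize(d["color"][130:270,160:340,::-1],None,fx=4,fy=4,interpolation=cv2.INTER_CUBIC))
E
```

```text
8.3 [0.53866441 0.03825093 0.1378761 ] [ 0.74398938 -1.9246651   0.51855151] 0.015444704838991463 [-0.09559011 -0.2593145   0.04195105]
```

View pics/w6.png

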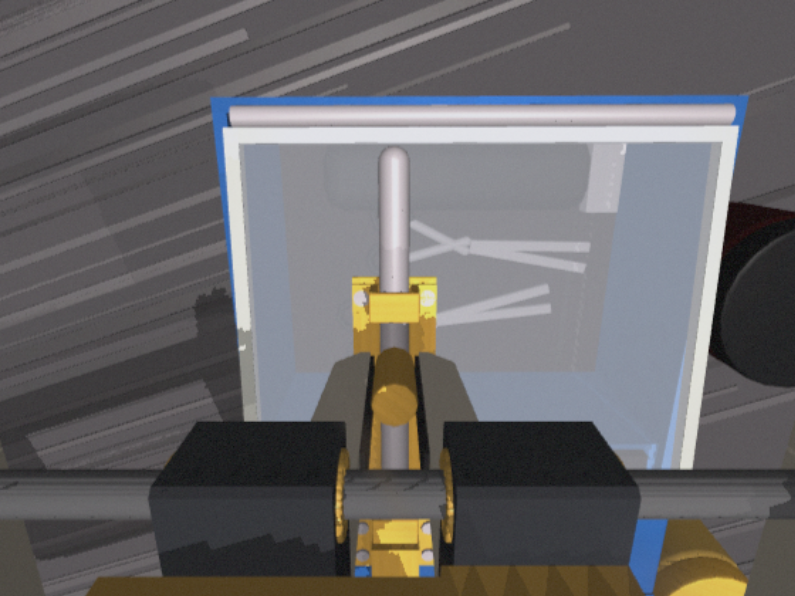

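View pics/d6.png

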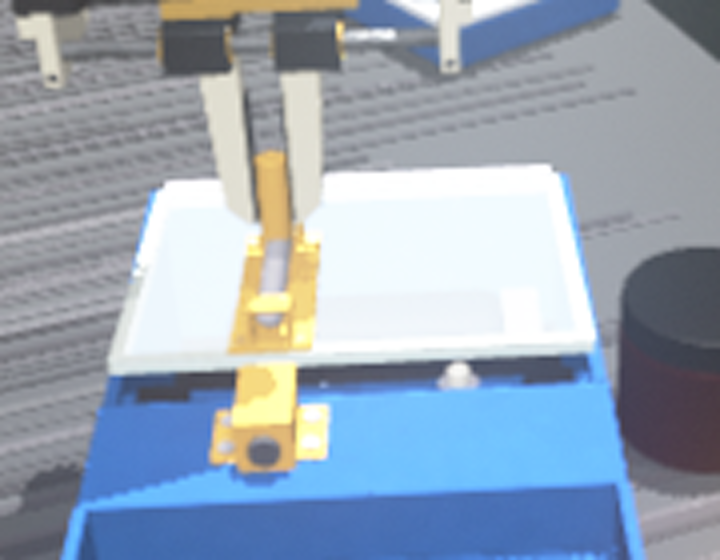

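Request:
{"method": "send_rows", "body": {
  "targets": [
    [-1,[-1.2,0,2.3],0],
    [-1,[-1.2,0,2.3],0],
    [-1,[0,0,0],0]
  ]
}}

```text
t: 8.7
tool_pos: [0.538, 0.0361, 0.1335]
orientation: [2.553, 1.83, 0.0]
force: [0.5, -2.2, 0.9]
opening: 0.0155
```

Request:
{"method": "send_rows", "body": {
  "targets": [
    [-1,[-0.6,0,1.2],0],
    [-1,[0,0,0],0]
  ]
}}

```text
t: 8.9
tool_pos: [0.5378, 0.0357, 0.1326]
orientation: [2.553, 1.83, 0.0]
force: [0.3, -1.0, 2.8]
opening: 0.0154
```

```bash
python3 - <<'E'
from plant import robot,optics
import cv2
s=robot.read_state();print(s["t"],s["tool_pos"],s["force"],s["opening"],s["wrist_torque"])
d=optics.read_camera("side");cv2.imwrite("pics/d7.png",cv2.resize(d["color"][130:270,160:340,::-1],None,fx=4,fy=4,interpolation=cv2.INTER_CUBIC))
E
```

```text
8.9 [0.53782246 0.03572982 0.13259571] [ 0.31513631 -0.99826292  2.81093329] 0.015424060463237348 [ 0.01587631 -0.15909959  0.03167288]
```

View pics/d7.png

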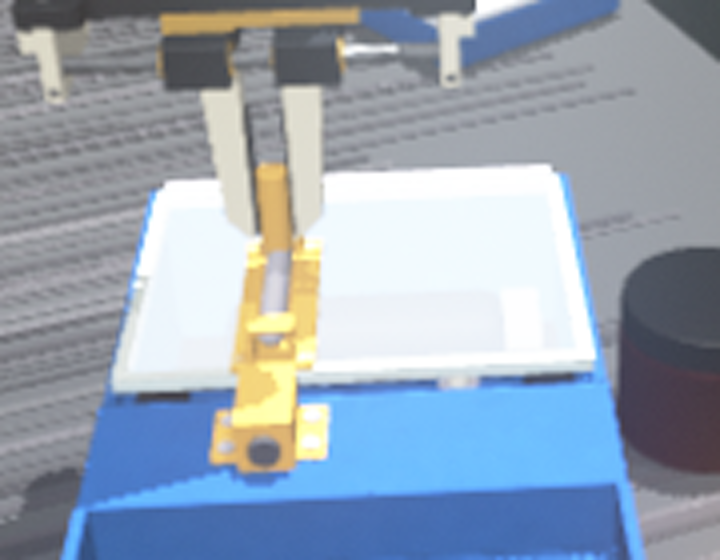

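Request:
{"method": "send_rows", "body": {
  "targets": [
    [-1,[-0.3,0,1],0],
    [-1,[-0.2,0,1],0],
    [-1,[0,0,0],0]
  ],
  "newtons": 45
}}

```text
t: 9.25
tool_pos: [0.5379, 0.0357, 0.1319]
orientation: [2.553, 1.83, 0.002]
force: [-3.9, 0.6, 13.6]
opening: 0.0153
```

Request:
{"method": "send_rows", "body": {
  "targets": [
    [-1,[-0.2,0,1],0],
    [-1,[0,0,0],0]
  ]
}}

```text
t: 9.45
tool_pos: [0.5379, 0.0356, 0.1312]
orientation: [2.553, 1.83, 0.002]
force: [-4.4, 1.6, 13.9]
opening: 0.0156
```

Request:
{"method": "send_rows", "body": {
  "targets": [
    [-1,[-0.1,-0.2,1],0],
    [-1,[0,0,0],0]
  ]
}}

```text
t: 9.65
tool_pos: [0.5379, 0.0356, 0.1305]
orientation: [2.553, 1.83, 0.003]
force: [-4.8, 0.1, 15.6]
opening: 0.015
```

Request:
{"method": "send_rows", "body": {
  "targets": [
    [-1,[-0.1,-0.2,1],0],
    [-1,[0,0,0],0]
  ]
}}

```text
t: 9.85
tool_pos: [0.5379, 0.0356, 0.1298]
orientation: [2.553, 1.83, 0.004]
force: [-4.7, 0.3, 17.4]
opening: 0.0152
```

Request:
{"method": "send_rows", "body": {
  "targets": [
    [-1,[0,0,0.5],0],
    [-1,[0,0,0],0]
  ]
}}

```text
t: 10.05
tool_pos: [0.5379, 0.0356, 0.1295]
orientation: [2.553, 1.83, 0.004]
force: [-5.9, 1.9, 18.5]
opening: 0.0152
```

```bash
python3 - <<'E'
from plant import robot,optics
import cv2
s=robot.read_state();print(s["t"],s["tool_pos"],s["force"],s["opening"],s["wrist_torque"])
d=optics.read_camera("side");cv2.imwrite("pics/d8.png",cv2.resize(d["color"][160:270,170:330,::-1],None,fx=5,fy=5,interpolation=cv2.INTER_CUBIC))
d=optics.read_camera("scene");cv2.imwrite("pics/s8.png",cv2.resize(d["color"][130:250,230:370,::-1],None,fx=5,fy=5,interpolation=cv2.INTER_CUBIC))
E
```

```text
10.05 [0.5379338  0.03560054 0.12945572] [-5.88696892  1.93726219 18.52709419] 0.015163055749452647 [0.65438129 0.92678461 0.021891  ]
```

View pics/d8.png

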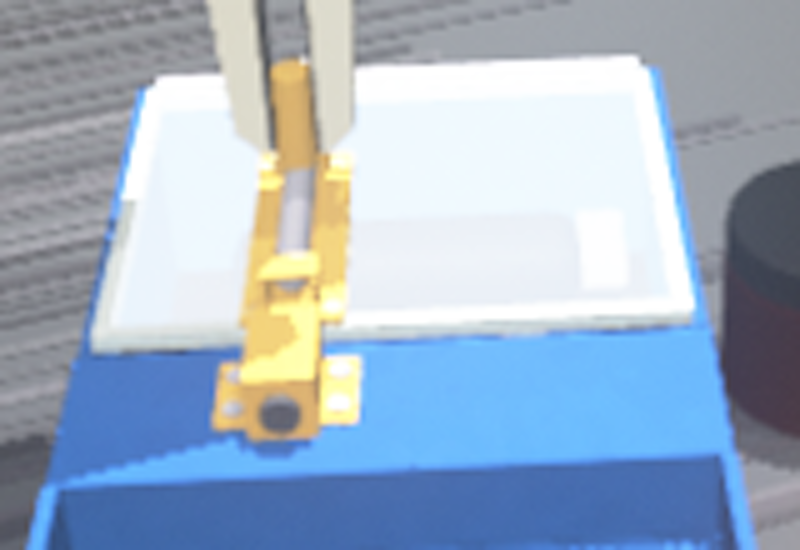

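View pics/s8.png

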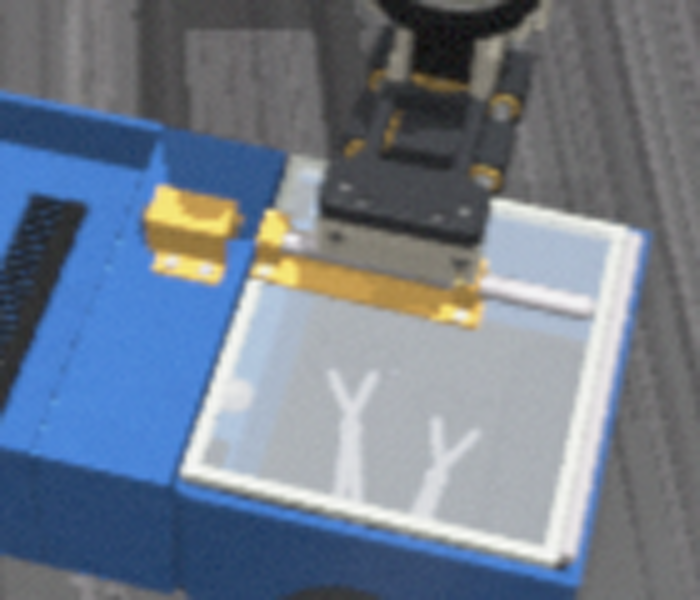

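Request:
{"method": "send_rows", "body": {
  "targets": [
    [-1,[0,0,1],0],
    [-1,[0,0,0],0]
  ]
}}

```text
t: 10.35
tool_pos: [0.5379, 0.0356, 0.1285]
orientation: [2.552, 1.83, 0.004]
force: [-6.0, 0.6, 19.7]
opening: 0.0153
```

Request:
{"method": "send_rows", "body": {
  "targets": [
    [-1,[0,0,0.7],0],
    [-1,[0,0,0],0]
  ]
}}

```text
t: 10.55
tool_pos: [0.538, 0.0357, 0.128]
orientation: [2.552, 1.83, 0.004]
force: [-6.5, 1.4, 19.2]
opening: 0.015
```

Request:
{"method": "send_rows", "body": {
  "targets": [
    [-1,[0,0,0.6],0],
    [-1,[0,0,0],0]
  ]
}}

```text
t: 10.75
tool_pos: [0.538, 0.0357, 0.1276]
orientation: [2.552, 1.83, 0.004]
force: [-6.6, 0.1, 21.3]
opening: 0.015
```

```bash
python3 - <<'E'
from plant import robot,optics
import cv2
s=robot.read_state();print(s["t"],s["tool_pos"],s["force"],s["opening"],s["wrist_torque"])
d=optics.read_camera("side");cv2.imwrite("pics/d9.png",cv2.resize(d["color"][160:270,170:330,::-1],None,fx=5,fy=5,interpolation=cv2.INTER_CUBIC))
E
```

```text
10.75 [0.53798324 0.03568835 0.1275731 ] [-6.55670962  0.14703838 21.30845089] 0.01496109249635403 [0.69062566 1.18899718 0.01515055]
```

View pics/d9.png

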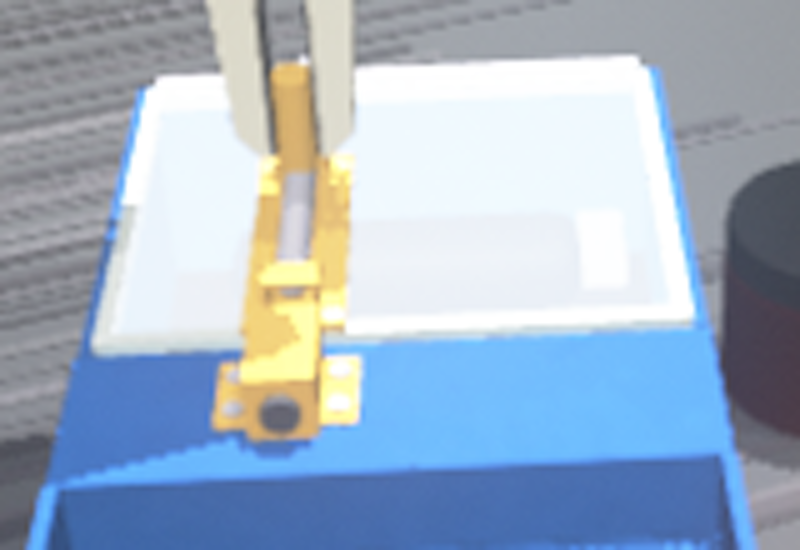

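Request:
{"method": "send_rows", "body": {
  "targets": [
    [-1,[-1.5,-0.4,0],0],
    [-1,[-1.5,-0.4,0],0],
    [-1,[-1.5,0,0],0],
    [-1,[-1.5,0,0],0],
    [-1,[0,0,0],0]
  ]
}}

```text
t: 11.3
tool_pos: [0.5361, 0.0302, 0.1276]
orientation: [2.552, 1.83, 0.007]
force: [-1.8, 1.9, 17.9]
opening: 0.015
```

Request:
{"method": "send_rows", "body": {
  "targets": [
    [-1,[-1.5,0,0.2],0],
    [-1,[-1.5,0,0],0],
    [-1,[-1,0,0],0],
    [-1,[0,0,0],0]
  ]
}}

```text
t: 11.7
tool_pos: [0.5348, 0.0265, 0.1275]
orientation: [2.552, 1.83, 0.007]
force: [-2.5, 1.5, 18.0]
opening: 0.015
```

```bash
python3 - <<'E'
from plant import robot,optics
import cv2
s=robot.read_state();print(s["t"],s["tool_pos"],s["force"],s["opening"],s["wrist_torque"])
d=optics.read_camera("side");cv2.imwrite("pics/d10.png",cv2.resize(d["color"][160:270,170:330,::-1],None,fx=5,fy=5,interpolation=cv2.INTER_CUBIC))
d=optics.read_camera("scene");cv2.imwrite("pics/s10.png",cv2.resize(d["color"][130:250,230:370,::-1],None,fx=5,fy=5,interpolation=cv2.INTER_CUBIC))
E
```

```text
11.7 [0.53483462 0.02650554 0.1274784 ] [-2.46121312  1.48039625 18.00796884] 0.015049304336427507 [0.75449225 0.5483551  0.02819459]
```

View pics/d10.png

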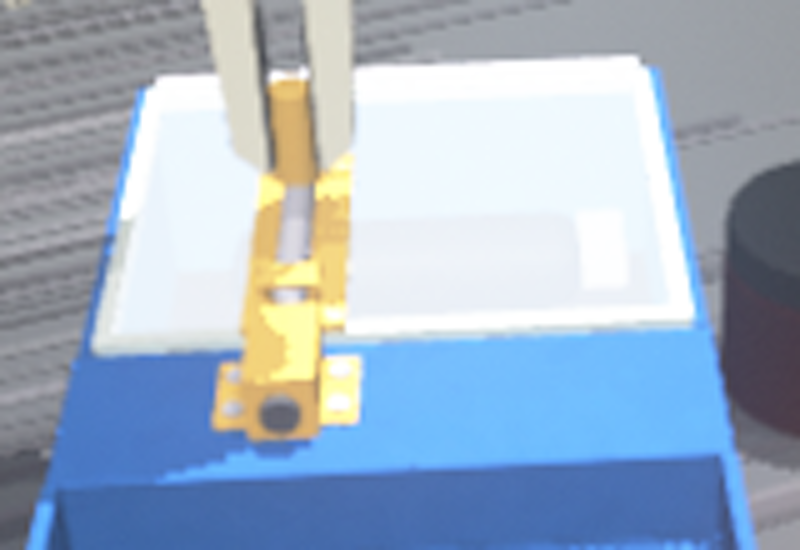

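View pics/s10.png

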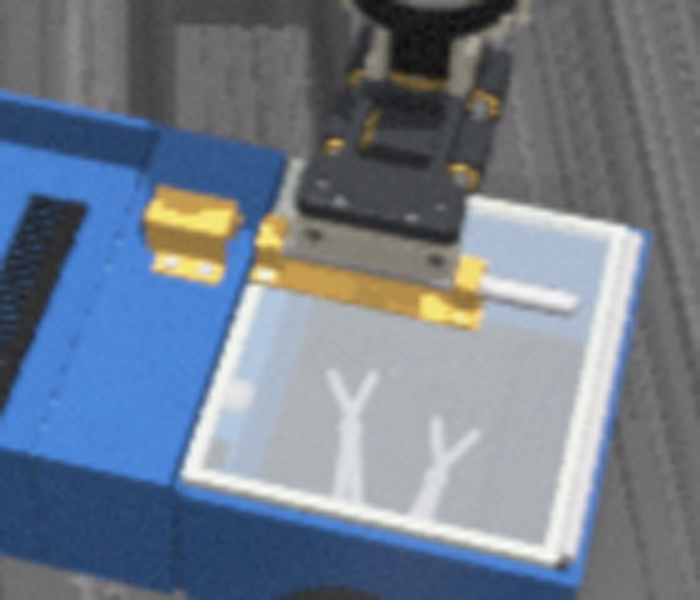

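Request:
{"method": "send_rows", "body": {
  "targets": [
    [-1,[-1,0,0],0],
    [-1,[-1,0,0],0],
    [-1,[-1,0,0],0],
    [-1,[0,0,0],0]
  ]
}}

```text
t: 12.2
tool_pos: [0.5339, 0.0237, 0.1274]
orientation: [2.552, 1.83, 0.007]
force: [-3.4, 2.0, 18.4]
opening: 0.0152
```

Request:
{"method": "send_rows", "body": {
  "targets": [
    [-1,[-1,0,0],0],
    [-1,[-1,0,0],0],
    [-1,[-1,0,0],0],
    [-1,[0,0,0],0]
  ]
}}

```text
t: 12.6
tool_pos: [0.5329, 0.0208, 0.1274]
orientation: [2.552, 1.83, 0.007]
force: [-3.4, 1.7, 17.5]
opening: 0.0151
```

Request:
{"method": "send_rows", "body": {
  "targets": [
    [-1,[-1,0,0],0],
    [-1,[-1,0,0],0],
    [-1,[-1,0,0],0],
    [-1,[0,0,0],0]
  ]
}}

```text
t: 13.0
tool_pos: [0.532, 0.0179, 0.1273]
orientation: [2.552, 1.83, 0.006]
force: [-1.5, 2.2, 18.1]
opening: 0.0151
```

Request:
{"method": "send_rows", "body": {
  "targets": [
    [-1,[-1,0,0],0],
    [-1,[-1,0,0],0],
    [-1,[-1,0,0],0],
    [-1,[0,0,0],0]
  ]
}}

```text
t: 13.4
tool_pos: [0.531, 0.0151, 0.1273]
orientation: [2.552, 1.83, 0.006]
force: [-0.8, 2.2, 15.8]
opening: 0.0148
```

```bash
python3 - <<'E'
from plant import robot,optics
import cv2
s=robot.read_state();print(s["t"],s["tool_pos"],s["force"],s["opening"],s["wrist_torque"])
d=optics.read_camera("side");cv2.imwrite("pics/d11.png",cv2.resize(d["color"][160:270,170:330,::-1],None,fx=5,fy=5,interpolation=cv2.INTER_CUBIC))
d=optics.read_camera("scene");cv2.imwrite("pics/s11.png",cv2.resize(d["color"][130:250,230:370,::-1],None,fx=5,fy=5,interpolation=cv2.INTER_CUBIC))
E
```

```text
13.4 [0.53100852 0.01509054 0.12732065] [-0.83111326  2.17741081 15.81679423] 0.014773241343374382 [0.73705365 0.31633467 0.02407389]
```

View pics/d11.png

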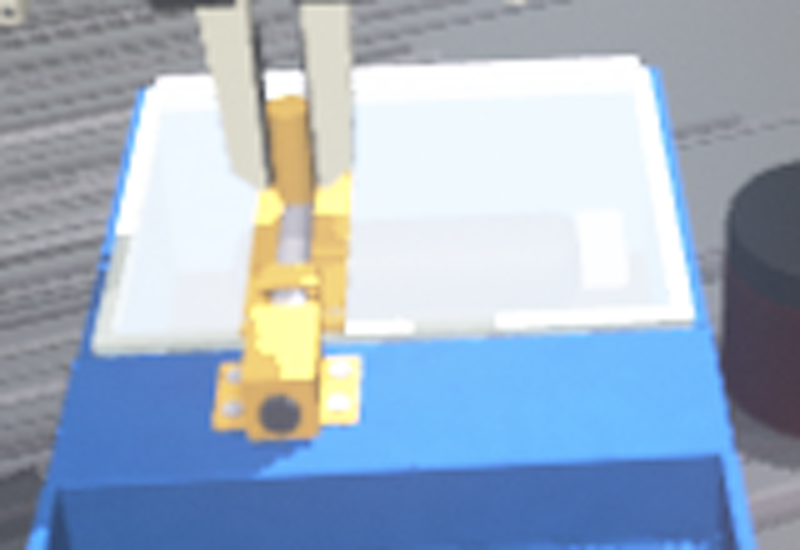

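View pics/s11.png

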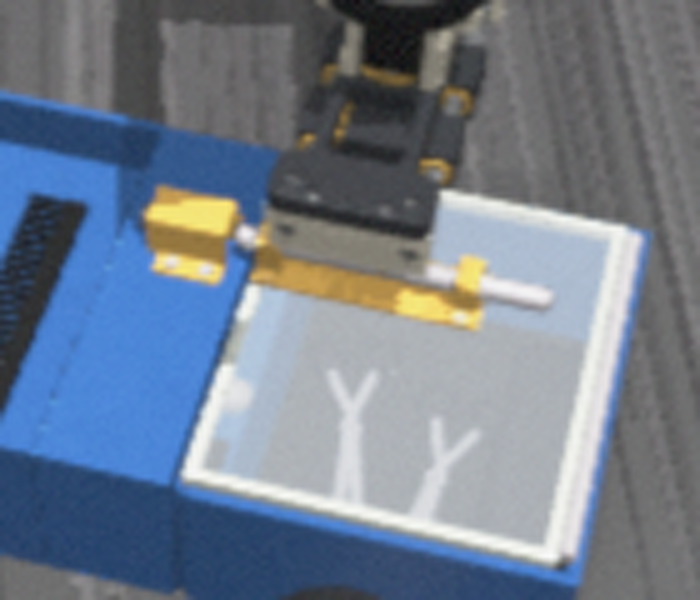

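Request:
{"method": "send_rows", "body": {
  "targets": [
    [-1,[-1,0,0.3],0],
    [-1,[-1,0,0],0],
    [-1,[-1,0,0],0],
    [-1,[0,0,0],0]
  ]
}}

```text
t: 13.9
tool_pos: [0.5301, 0.0123, 0.1272]
orientation: [2.552, 1.83, 0.007]
force: [-2.8, 2.4, 19.1]
opening: 0.0154
```

Request:
{"method": "send_rows", "body": {
  "targets": [
    [-1,[-1,0,0],0],
    [-1,[-1,0,0],0],
    [-1,[-1,0,0],0],
    [-1,[0,0,0],0]
  ]
}}

```text
t: 14.3
tool_pos: [0.5291, 0.0094, 0.1271]
orientation: [2.552, 1.83, 0.007]
force: [-1.9, 0.9, 18.0]
opening: 0.0149
```

Request:
{"method": "send_rows", "body": {
  "targets": [
    [-1,[-1,0,0],0],
    [-1,[-1,0,0],0],
    [-1,[-1,0,0],0],
    [-1,[0,0,0],0]
  ]
}}

```text
t: 14.7
tool_pos: [0.5282, 0.0065, 0.1271]
orientation: [2.552, 1.829, 0.007]
force: [-2.4, 2.1, 18.1]
opening: 0.0153
```

Request:
{"method": "send_rows", "body": {
  "targets": [
    [-1,[-1,0,0],0],
    [-1,[-1,0,0],0],
    [-1,[-1,0,0],0],
    [-1,[0,0,0],0]
  ]
}}

```text
t: 15.1
tool_pos: [0.5272, 0.0037, 0.1272]
orientation: [2.552, 1.829, 0.007]
force: [-2.8, 2.1, 17.2]
opening: 0.0153
```

Request:
{"method": "send_rows", "body": {
  "targets": [
    [-1,[-1,0,0],0],
    [-1,[-1,0,0],0],
    [-1,[0,0,0],0]
  ]
}}

```text
t: 15.4
tool_pos: [0.5266, 0.0018, 0.1271]
orientation: [2.552, 1.829, 0.007]
force: [-2.7, 1.8, 18.4]
opening: 0.0155
```

Request:
{"method": "send_rows", "body": {
  "targets": [
    [-1,[-1,0,0],0],
    [-1,[-0.5,0,0],0],
    [-1,[0,0,0],0]
  ]
}}

```text
t: 15.7
tool_pos: [0.5261, 0.0004, 0.1271]
orientation: [2.552, 1.829, 0.007]
force: [-1.6, 2.0, 18.4]
opening: 0.015
```

Request:
{"method": "send_rows", "body": {
  "targets": [
    [-1,[-1,0,0],0],
    [-1,[-0.5,0,0],0],
    [-1,[0,0,0],0]
  ]
}}

```text
t: 16.0
tool_pos: [0.5256, -0.001, 0.1271]
orientation: [2.552, 1.829, 0.007]
force: [-2.3, 1.9, 19.4]
opening: 0.0155
```

Request:
{"method": "send_rows", "body": {
  "targets": [
    [-1,[-1,0,0],0],
    [-1,[-0.5,0,0],0],
    [-1,[0,0,0],0]
  ]
}}

```text
t: 16.3
tool_pos: [0.5251, -0.0024, 0.1272]
orientation: [2.552, 1.829, 0.007]
force: [-2.9, 2.3, 18.2]
opening: 0.0148
```

Request:
{"method": "send_rows", "body": {
  "targets": [
    [-1,[-1,0,0],0],
    [-1,[-0.5,0,0],0],
    [-1,[0,0,0],0]
  ]
}}

```text
t: 16.6
tool_pos: [0.5247, -0.0038, 0.1271]
orientation: [2.552, 1.829, 0.007]
force: [-2.4, 2.2, 19.5]
opening: 0.0154
```

Request:
{"method": "send_rows", "body": {
  "targets": [
    [-1,[-1,0,0],0],
    [-1,[-0.5,0,0],0],
    [-1,[0,0,0],0]
  ]
}}

```text
t: 16.9
tool_pos: [0.5245, -0.0042, 0.1271]
orientation: [2.552, 1.83, 0.009]
force: [-0.8, 6.8, 16.6]
opening: 0.0149
```

```bash
python3 - <<'E'
from plant import robot,optics
import cv2
s=robot.read_state();print(s["t"],s["tool_pos"],s["force"],s["opening"],s["wrist_torque"])
d=optics.read_camera("side");cv2.imwrite("pics/d12.png",cv2.resize(d["color"][160:270,170:330,::-1],None,fx=5,fy=5,interpolation=cv2.INTER_CUBIC))
d=optics.read_camera("scene");cv2.imwrite("pics/s12.png",cv2.resize(d["color"][130:250,230:370,::-1],None,fx=5,fy=5,interpolation=cv2.INTER_CUBIC))
E
```

```text
16.9 [ 0.52451336 -0.00422929  0.12713877] [-0.78241206  6.77994993 16.57454595] 0.014947689127131377 [1.6670472  0.03958499 0.01359135]
```

View pics/d12.png

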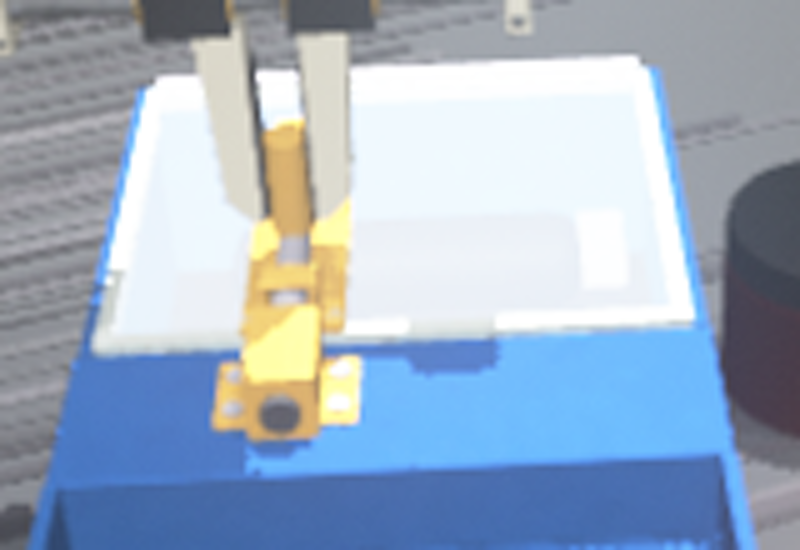

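View pics/s12.png

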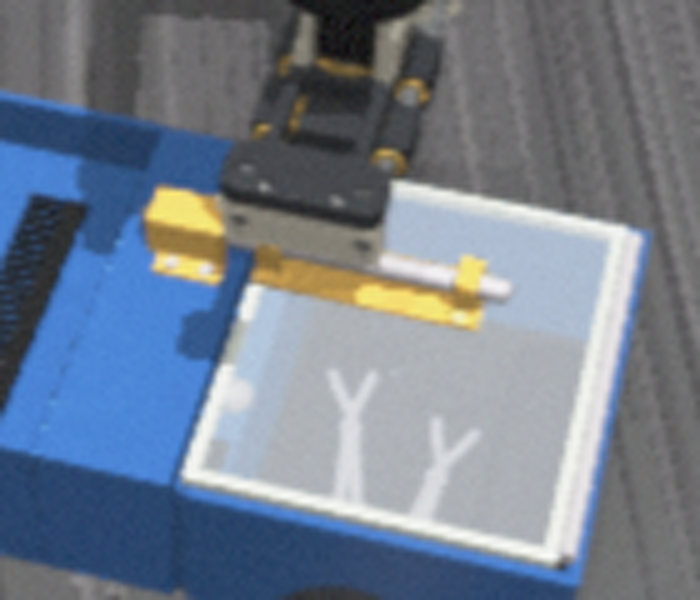

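Request:
{"method": "send_rows", "body": {
  "targets": [
    [-1,[-0.5,0,0],0],
    [-1,[0,0,0],0],
    [-1,[0,0,0],0]
  ]
}}

```text
t: 17.3
tool_pos: [0.5245, -0.0043, 0.1271]
orientation: [2.552, 1.831, 0.01]
force: [-0.3, 8.2, 16.4]
opening: 0.015
```

Request:
{"method": "send_rows", "body": {
  "targets": [
    [-1,[-0.3,0,0],0],
    [-1,[0,0,0],0],
    [-1,[0,0,0],0]
  ]
}}

```text
t: 17.6
tool_pos: [0.5245, -0.0044, 0.1272]
orientation: [2.552, 1.831, 0.011]
force: [-0.2, 10.3, 15.9]
opening: 0.0157
```

Request:
{"method": "send_rows", "body": {
  "targets": [
    [-1,[0.6,0,0],0],
    [-1,[0.6,0,-0.5],0],
    [-1,[0,0,-0.7],0],
    [-1,[0,0,-0.7],0],
    [-1,[0,0,0],0]
  ]
}}

```text
t: 18.1
tool_pos: [0.5244, -0.0041, 0.1275]
orientation: [2.552, 1.83, 0.008]
force: [6.7, 4.3, 5.1]
opening: 0.0153
```

Request:
{"method": "send_rows", "body": {
  "targets": [
    [0.2,[0,0,0],0],
    [0.2,[0,0,0],0],
    [0.2,[0,0,0],0],
    [0.2,[0,0,0],0],
    [0.2,[0,0,0],0],
    [0.2,[0,0,0],0]
  ]
}}

```text
t: 18.7
tool_pos: [0.5223, -0.0056, 0.1259]
orientation: [-2.553, -1.83, 0.001]
force: [0.2, -0.1, 1.0]
opening: 0.0547
```

```bash
python3 - <<'E'
from plant import robot,optics
import cv2
s=robot.read_state();print(s["t"],s["tool_pos"],s["force"],s["opening"],s["wrist_torque"])
d=optics.read_camera("side");cv2.imwrite("pics/d13.png",cv2.resize(d["color"][160:270,170:330,::-1],None,fx=5,fy=5,interpolation=cv2.INTER_CUBIC))
d=optics.read_camera("wrist");cv2.imwrite("pics/w13.png",cv2.resize(d["color"][:,:,::-1],None,fx=1.42,fy=1.42))
E
```

```text
18.7 [ 0.52226216 -0.00555093  0.12593613] [ 0.19443828 -0.08665744  0.99323831] 0.0547027262186411 [-0.0564209   0.07450845  0.0342991 ]
```

View pics/d13.png

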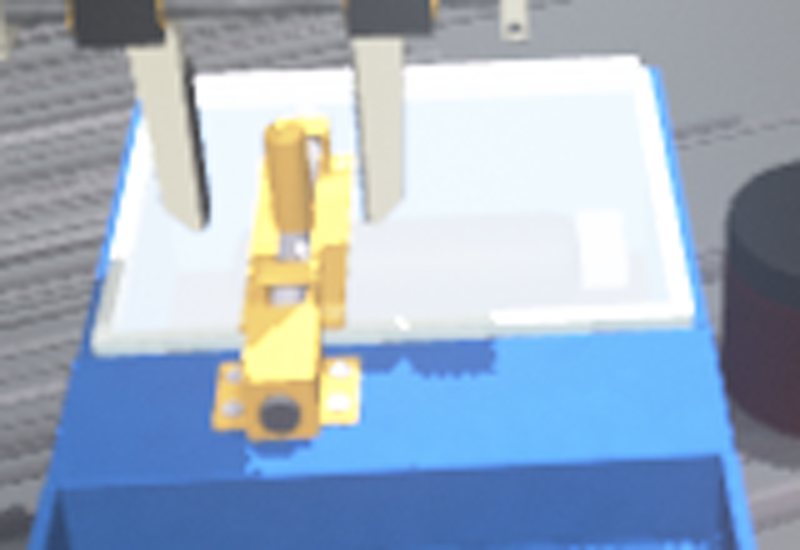

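View pics/w13.png

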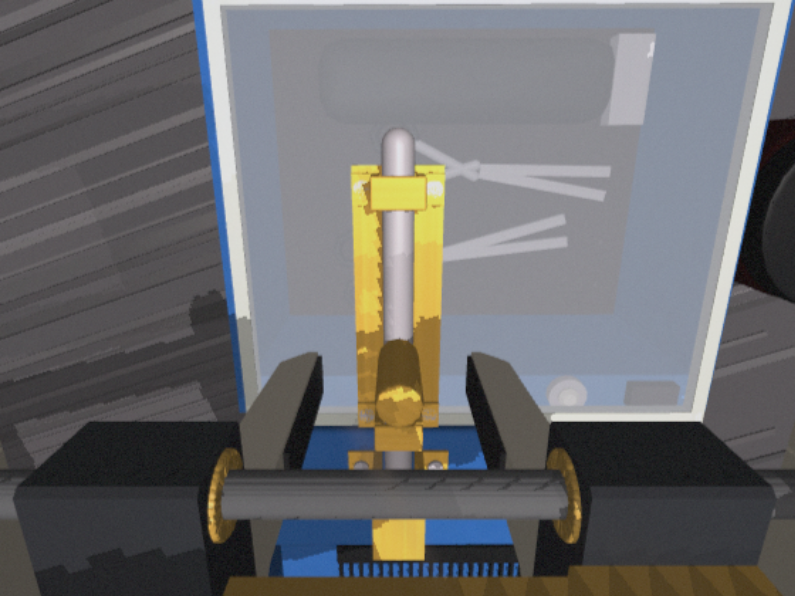

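Released cleanly, with the lid bolted and the bolt in the keeper. Retreat straight up.

Request:
{"method": "send_rows", "body": {
  "targets": [
    [0.2,[0,0,-5],0],
    [0.2,[0,0,-15],0],
    [0.2,[0,0,-25],0],
    [0.2,[0,0,-30],0],
    [0.2,[0,0,-30],0],
    [0.2,[0,0,-20],0],
    [0.2,[0,0,0],0],
    [0.2,[0,0,0],0]
  ]
}}

```text
t: 19.6
tool_pos: [0.5228, -0.0055, 0.2521]
orientation: [2.552, 1.83, 0.002]
force: [0.1, -0.3, -0.7]
opening: 0.0559
```

```bash
python3 - <<'E'
from ov import *
from plant import robot,optics
s=robot.read_state();print(s["t"],s["tool_pos"],s["force"],s["opening"])
p,th,kd=pickle.load(open("fit.pkl","rb"))
d=optics.read_camera("side");cv2.imwrite("pics/d14.png",cv2.resize(d["color"][160:270,170:330,::-1],None,fx=5,fy=5,interpolation=cv2.INTER_CUBIC))
d2=optics.read_camera("scene");cv2.imwrite("pics/s14.png",cv2.resize(d2["color"][120:280,190:370,::-1],None,fx=4,fy=4,interpolation=cv2.INTER_CUBIC))
d3=optics.read_camera("wrist");i=crop(d3,(0,0),(560,420),1.42);cv2.imwrite("pics/w14.png",i)
pickle.dump((d,d2,d3),open("end.pkl","wb"))
E
```

```text
19.6 [ 0.52283308 -0.00553539  0.25211728] [ 0.09945539 -0.2872856  -0.74906276] 0.05588841152353244
```

View pics/d14.png

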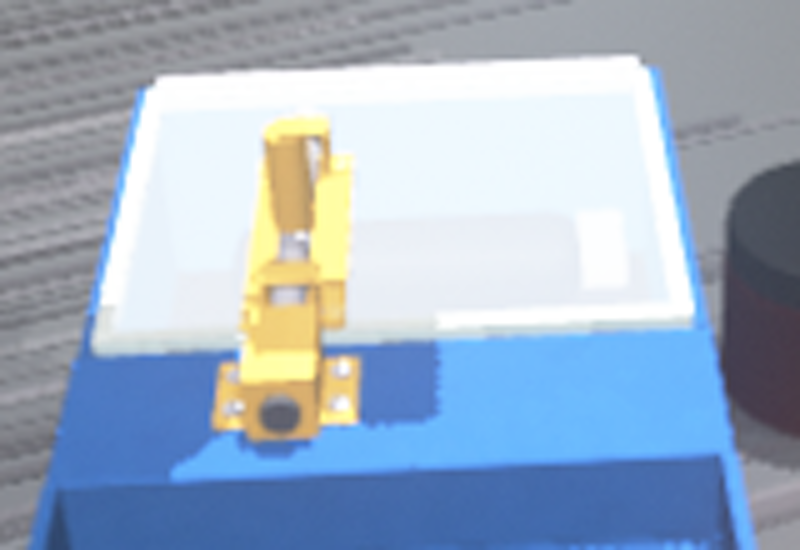

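View pics/s14.png

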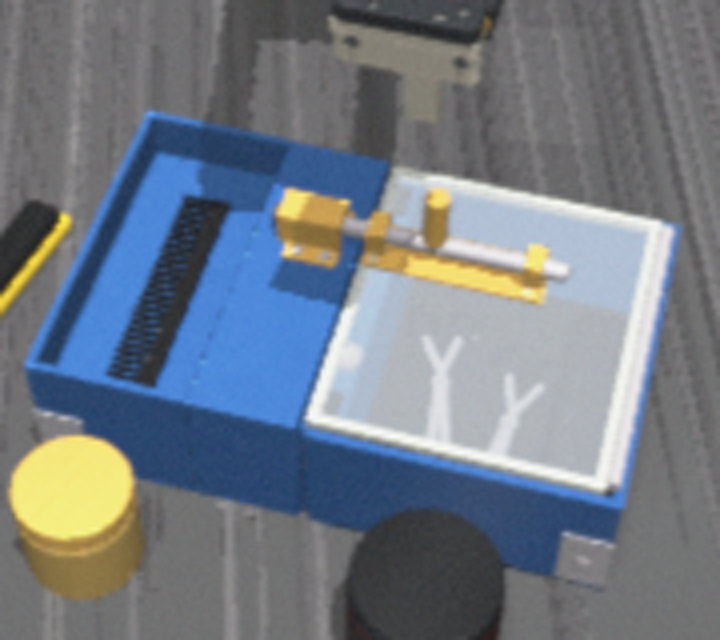

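View pics/w14.png

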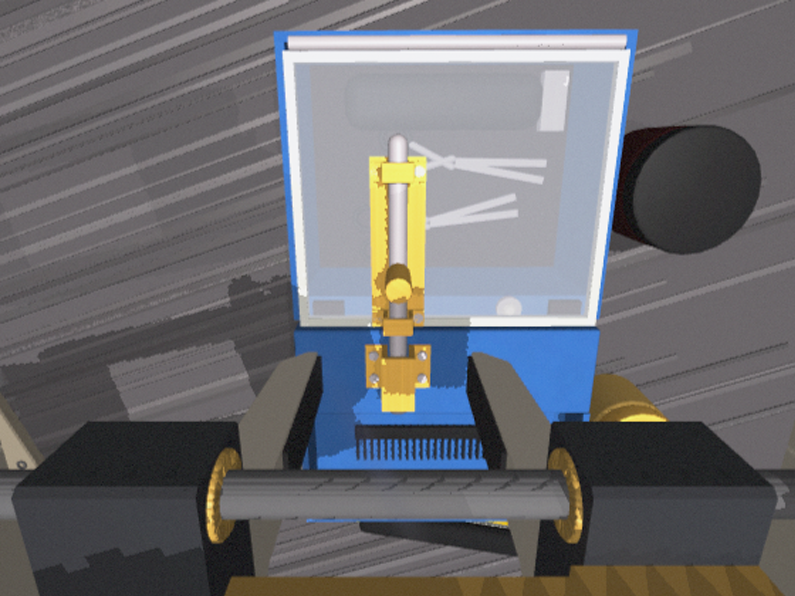

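```bash
python3 - <<'E'
from ov import *
d,d2,d3=pickle.load(open("end.pkl","rb"))
p,th,kd=pickle.load(open("fit.pkl","rb"))
def at(d,u,z):
    o,v=ray(d,u); X=o+v*(z-o[2])/v[2]
    return R.from_euler("z",-p[2]).apply(X-[p[0],p[1],0])*1000
w=lambda x,y:((x+.5)/1.42-.5,(y+.5)/1.42-.5)
rear=at(d3,w(398,135),.113);mouth=at(d3,w(398,360),.1245);edge=at(d3,w(450,325),.1);kt=at(d3,w(398,290),.157)
print(rear,mouth,edge,kt,"inside from rear",mouth[1]-(rear[1]-161),"from knob",mouth[1]-(kt[1]-75))
s=lambda x,y:((x+.5)/4-.5+190,(y+.5)/4-.5+120)
rear=at(d2,s(570,271),.113);m=at(d2,s(349,199),.1245);print(rear,m,m[1]-rear[1]+161)
E
```

```text
[-34.69032174 115.80216803 113.        ] [-34.53923149 -27.9590674  124.5       ] [  2.59668405 -12.29565754 100.        ] [-34.8313102   31.29789521 157.        ] inside from rear 17.23876457510909 from knob 15.743037386367323
[-39.24919989 116.34679561 113.        ] [-49.51410358 -26.78654721 124.5       ] 17.866657171837232
```

```bash
python3 -c "
from plant import ticket
print(ticket.close_job())"
```

```text
the job is handed in; nothing more can be done
None
```

The lid is bolted shut and I've handed the job in, at about 20 s of the 64 s allowed; no verdict was given.

- **What I did:** I gripped the bolt's knob and swung the lid down. I pressed it flush with about 20 N at the knob, then slid the bolt about 40 mm into the keeper until it met the stop. I held it there with about 10 N along the bolt (roughly 8 N on the stop), eased off, opened the gripper and raised the arm straight up.
- **Last checks:** The pictures show the lid lying flush and the bolt in the keeper, with the gripper clear and wrist force near zero. The jars, straightener and comb look unmoved; I did not measure them.
- **Disagreements:**
  - My picture estimates of the tip's depth came out at 15.7 to 17.9 mm inside the mouth. They put the mouth about 4 mm off, and correcting for that gives roughly 18 to 24 mm. Feeling the solid stop means at least 16 mm.
  - My fit put the knob 102 mm from the hinge, while your notes say 93 to 99 mm. I took this as a few millimetres' error in the fitted box position. The grasp was unaffected.

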